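# Fetch the knobbed cover from the latched case and close the sensor housing

## Robot

A 6-joint arm with a two-finger parallel gripper is mounted at the origin on the work surface. World frame = base frame: x ahead of the robot, y to its left, z up, the work surface at z = 0. Lengths are in m, angles in rad, forces in N, time in s.
With the tool pointing down it reaches from about 0.25 to 0.725 m from the base axis. Payload 9.7 kg.
Tool frame: the origin (TCP) lies at the very end of the fingers, on their centre line; the grasp point (between the pads) lies 19 mm behind it; z points along the fingers, y is the line along which they close (so a half turn about z gives the same grasp; the last joint's range is limited). The gripper opens to 85 mm and grips with 20 to 120 N. Pads are 22 mm wide; open, the fingers measure 114 mm over their backs; the gripper's body (76 mm by 85 mm) begins 54 mm behind the grasp point. The pads swing forward as they close: fully open they stand 13 mm farther back than shut.
Start: joints at [-1.159, 0.087, 0.176, 1.66, 0, 1.571], TCP at [0.22, -0.504, 0.202] pointing down, gripper open.
Joint ranges: [-3.13, 3.13], [-0.85, 1.81], [-1.15, 1.24], [-2.2, 2.28], [-1.44, 1.52], [-3.14, 3.14]. Speed limits (rad/s): [2.22, 2.22, 2.57, 3.14, 3.14, 3.14].

## Interface

Orientations are given as a rotation vector (axis times angle).
In Python, from workcell import monitor, get_image, camera_info, job gives the robot as it stands.
- The arm moves only by the tool send_rows, never from a script. Its argument "increments" is a list that holds one entry, the list of rows, each a list of 7 numbers: the shift along the world's x, y, z in cm, then the turn, a rotation vector about the world's x, y, z in rad, then the gripper command: -1 is fully open, 1 is shut, values between are in proportion. A call has 1 to 20 rows; each row is the pose to reach, as a shift and turn from the pose commanded when the call began; what a row does not reach only later rows make up. A row lasts 1/12 s, in which the tool goes at most 41.7 mm and 7.16 degrees, less where a joint would pass 70% of its speed; a pose out of reach is approached as far as the arm can. A call with a gripper value outside its range is refused whole. The fingers move at their own pace and stop on an object; the grip force is fixed at half the most. Time passes only in rows, so rows that repeat a pose let the fingers close. It gives the time, the measured TCP pose, the force, the opening and the grip force at its end, in the units of the state.
- monitor.read_state(): the state, without advancing time (a new reading comes with each control period).
- get_image(name): name is "scene" or "side" or "wrist"; returns (picture, depth): 420x560x3 uint8, red, green, blue; 420x560 float32, m along the optical axis (not along the pixel's ray), 0 where there is no reading.
- camera_info(name): a dict with "camera_matrix" (3x3 intrinsics, pixels), "origin" and "attitude" of the camera in the world. Camera axes: x right, y down, z forward; pixel columns grow to the right and rows downward; lengths in m; the calibration is good to about 2 mm. A picture is of the moment at which its call begins: read the wrist's pose just before it. camera_info takes no time and is no camera call; for the wrist camera it gives the pose at the moment of the call.
- job.close_job(): hands the job in; it is judged then, once.
The state is a dict: "time_s": time; "qpos": joint angles; "joint_velocities": joint speeds; "joint_efforts": joint torques, N m; "position": TCP position; "orientation": TCP orientation; "wrist_force": force on the tool from outside, world axes, zero at the start; "wrist_torque": the same for the moment, N m; "opening": opening from 0.0 (shut) to 1.0 (fully open); "gripper_force": force on a finger pad.
Only numpy, scipy, OpenCV 4.12 (cv2) and the standard library are available. Lean on these libraries where they do the work, as an engineer would, in place of code of your own. Each camera call takes 0.05 s, during which the arm holds its last target. There are 200 camera calls.

## Task

Swing the case's latch lever out and open the lid well back, then take the disc cover that has a knob out of its slot and lay it flat on the black mat, knob up, and let go of it. Then take it again by its knob and set it, without dropping it, on the open round housing so that it sits seated and level; leave the case open. Do not shift the housing, the plain disc in the case or the other things on the bench.

Things in the scene. Friction and masses are not known exactly. Their poses are not given: they have to be found in the camera images.
- case: Grey case bolted to the bench, 116 (x) x 128 (y) x 104 mm tall without lid, walls and floor 6 mm; origin at centre of underside. Latch on its -x front, lid hinge on its +x rim. Inside, two 9 mm slots in the x-z plane at y = -25 and +25 mm each hold a disc on edge (which is in which varies); slot ribs are 62 mm high, only 34 to 52 mm from the middle in x.
- latch (a joint): Steel latch lever hinged on the middle of the case's front: 0 = upright with its hook over the lid's lip, so that the lid cannot open; grows to 1.7 rad as its top swings outward (to the case's -x) and down. Friction holds it where it is left (about 1.2 N at the tab).
- latch_tab (a point): Grip point on the latch lever's tab, 11 mm below its upper end; tab 14 mm wide (case y), 9 mm thick, 35 mm long above the hook, which is 20 mm wide. As latched this point is 143 mm above the bench and 66 mm from the pivot.
- latch_pivot (a point): Pivot of the latch lever (axis along case y), 78 mm above the bench, 10 mm in front of the case's front wall.
- lid (a joint): Case lid, 116 x 128 x 8 mm: 0 = shut, grows to 1.9 rad as it swings up and back over the +x rim; a stiff hinge keeps it where it is left (about 5 N at the fin).
- lid_fin (a point): Grip point on the black handle fin on top of the lid, near the front: fin 14 mm wide (case y), 22 mm long (x), 34 mm tall; the point is 22 mm above the lid's top and 12 mm below the fin's top. It turns with the lid; distance from the hinge axis 94 mm along the lid and 30 mm above it.
- lid_hinge (a point): Lid hinge axis (along case y), on the middle of the case's +x rim, 104.5 mm above the bench.
- cover: Aluminium disc 90 x 6 mm with a knob 18 mm across, 24 mm tall, and on the other side a tapered boss 60 mm across, 6 mm deep. Origin: centre of the disc's underside (boss side, the seating face), z towards the knob, whose top is at z = 30 mm. Starts on edge in the case, z level towards the case's -y, centre 51 mm and top edge 96 mm above the bench.
- blank: Blank aluminium disc of the same 90 mm x 6 mm, with no knob and no boss, standing on edge in the other slot; stays there. Origin at the centre of one face, z to the case's -y.
- housing: Open round aluminium sensor housing standing loose on the bench, 86 mm across, 58 mm tall, bore 68 mm, a small dark connector stub on its side (its own +x), a green circuit board inside at 32 mm height, 0.7 kg; origin at the centre of its underside.
- housing_rim (a point): Centre of the housing's rim, 58 mm above the bench; the cover's origin is here when it is seated.
- mat: Black rubber mat fixed on the bench, 170 x 170 x 3 mm; origin at the centre of its underside.
- flux: Bystander: white flux bottle with a black cap, 44 mm across, 100 mm tall; origin at its foot.
- spool: Bystander: steel solder-wire spool standing on end, 52 mm across, 40 mm tall; origin at its foot.
- tape: Bystander: black tape roll lying flat, 76 mm across, 20 mm tall; origin centre of underside.
- driver: Bystander: screwdriver lying down, 170 mm long along its x, about 30 mm tall at the handle.
- tray: Bystander: small open blue tray 90 x 70 x 28 mm; origin centre of underside.
- heatsink: Bystander: finned aluminium heat sink 50 x 44 x 26 mm; origin centre of underside.
- jar: Bystander: amber jar with a black lid, 48 mm across, 75 mm tall; origin at its foot.
- collar: Bystander: dark steel collar lying flat, 48 mm across, 30 mm tall; origin centre of underside.
Mind the look-alikes: they are no part of the job. What is shaped like the case but brown is not meant. Of the things shaped like the mat, the black one is meant.

How it is judged:
On the way, in this order (a step that is already met when the one before it is completed fails the run):
1. the latch lever is swung out by more than 0.7 rad (value of joint latch above 0.7 rad), for 0.1 s.
2. the lid is open by more than 1.2 rad (value of joint lid above 1.2 rad), for 0.2 s.
3. the cover lies flat on the mat, knob up, let go and at rest (horizontal distance between cover and mat below 0.09 m and height (world z) of cover below 0.016 m and angle between cover's own z axis and vertical below 0.12 rad and contact force between the fingers and cover below 0.1 N and linear speed of cover below 0.03 m/s), for 0.2 s.
At the end, for the whole second after the job is handed in: The cover sits on the housing: its centre within 6 mm of the rim's centre, its seating face within 3 mm of the rim, level within 0.05 rad, knob up, at rest, the housing upright; the latch still out (over 0.7 rad) and the lid open (over 1.2 rad) (horizontal distance between cover and housing_rim below 0.006 m and z of cover in the frame of housing between 0.055 and 0.0605 m and angle between each of cover, housing's own z axis and vertical below 0.05 rad and linear speed of cover below 0.02 m/s and value of joint latch above 0.7 rad and value of joint lid above 1.2 rad); the robot touches nothing.
It fails at once if the housing is shifted by more than 30 mm (distance of housing from where it was at the start of the episode above 0.03 m).
It fails at once if the plain disc is moved by more than 30 mm (distance of blank from where it was at the start of the episode above 0.03 m).
It fails at once if the cover is let go over the housing more than 15 mm above its seat (horizontal distance between cover and housing_rim below 0.06 m and z of cover in the frame of housing above 0.073 m and contact force between the fingers and cover below 0.02 N).
It fails at once if another thing on the bench is moved by more than 40 mm or tipped over (distance of any of flux, spool, tape, driver, tray, heatsink, jar, collar from where it was at the start of the episode above 0.04 m or angle between any of flux, jar, spool's own z axis and vertical above 0.6 rad).
It also fails if it takes over 72 s, if anything falls off the work surface, if the arm or the gripper's body presses on something with over 40 N, if the wrist force passes 120 N, or if a joint passes its speed limit or range.

## Working session

There is one attempt and no reset: what is moved stays moved. The work goes in short steps, Python scripts to look and compute and a tool call to move; the robot and the scene stay as the last step left them, time stands still between calls to the robot, and variables do not carry over. Pictures are saved under pics/ and viewed, at most 10 in all, crops included, and the job is handed in when it is done.

Besides the shell and the picture viewer there is one more tool, called after "Call:" in YAML: its name, and indented under it one key for each argument. send_rows: Moves the arm, as the interface text tells. Its arguments: {"type":"object","properties":{"increments":{"type":"array"}},"required":["increments"]}

```bash
mkdir -p pics; cat > h.py <<'E'
import numpy as np, cv2
from scipy.spatial.transform import Rotation as R
from workcell import monitor, get_image, camera_info, job
def cam(n):
    c=camera_info(n); K=np.array(c["camera_matrix"]); a=np.array(c["attitude"]); 
    Rm=a if a.shape==(3,3) else R.from_rotvec(a).as_matrix()
    return K,np.array(c["origin"]),Rm
def snap(n):
    c=cam(n); im,d=get_image(n); np.savez(f"{n}.npz",im=im,d=d,K=c[0],o=c[1],R=c[2]); return im,d
def world(n):
    z=np.load(f"{n}.npz"); d=z["d"]; v,u=np.mgrid[:420,:560]
    K=z["K"]; p=np.stack([(u-K[0,2])/K[0,0]*d,(v-K[1,2])/K[1,1]*d,d],-1)
    return p@z["R"].T+z["o"], d>0, z["im"]
E
python3 - <<'E'
from h import *
print(camera_info("scene")); print(camera_info("side")["origin"],camera_info("side")["attitude"])
a,_=snap("scene"); b,_=snap("side")
cv2.imwrite("pics/a.png",cv2.resize(a[:,:,::-1],(800,600),interpolation=cv2.INTER_CUBIC))
cv2.imwrite("pics/b.png",cv2.resize(b[:,:,::-1],(800,600),interpolation=cv2.INTER_CUBIC))
s=monitor.read_state();print(s)
E
```

```text
{'camera_matrix': array([[438.18928505,   0.        , 277.02264926],
       [  0.        , 438.18928505, 215.62169144],
       [  0.        ,   0.        ,   1.        ]]), 'origin': array([ 1.28685934, -0.34844294,  1.0083822 ]), 'attitude': array([-2.017234  , -1.3390963 ,  0.58760864])}
[0.24438002 0.73091161 0.89598253] [-0.377324    2.78342735 -1.13964427]
{'time_s': 0.1, 'qpos': array([-1.15898401e+00,  8.73691921e-02,  1.75241276e-01,  1.65981903e+00,
       -1.44112261e-06,  1.57078964e+00]), 'joint_velocities': array([-0.00052109,  0.0002681 ,  0.00022441,  0.00144767, -0.00074389,
        0.00040292]), 'joint_efforts': array([-2.13364576e-03, -5.21560156e+01,  4.65653229e+01,  1.59656868e-02,
       -7.59744216e-05,  5.55778314e-06]), 'position': array([ 0.22005251, -0.50379867,  0.20178804]), 'orientation': array([-3.07412562e+00, -6.42092057e-01,  3.71606564e-04]), 'wrist_force': array([-0.39761674, -0.09044151,  1.3953995 ]), 'wrist_torque': array([ 0.03609255,  0.03268119, -0.05968557]), 'gripper_force': 0.0, 'opening': 1.0020554964791162}
```

View pics/a.png

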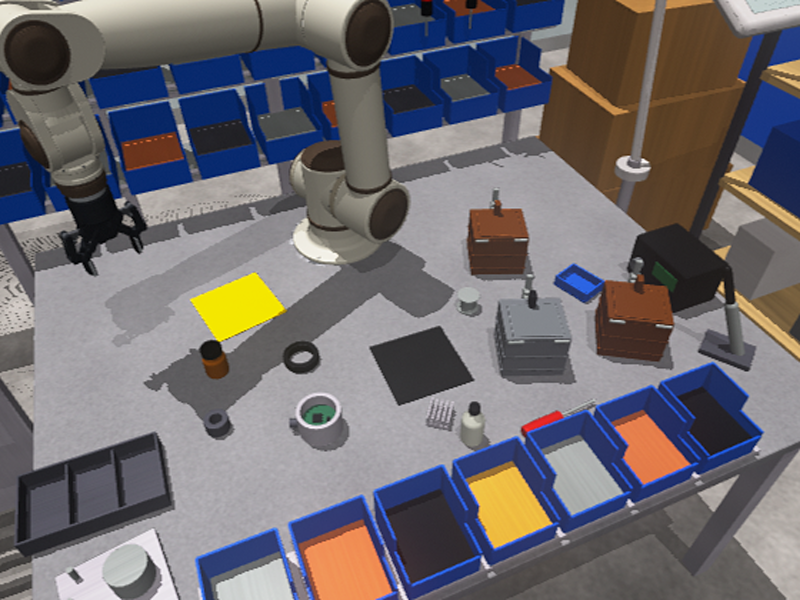

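View pics/b.png

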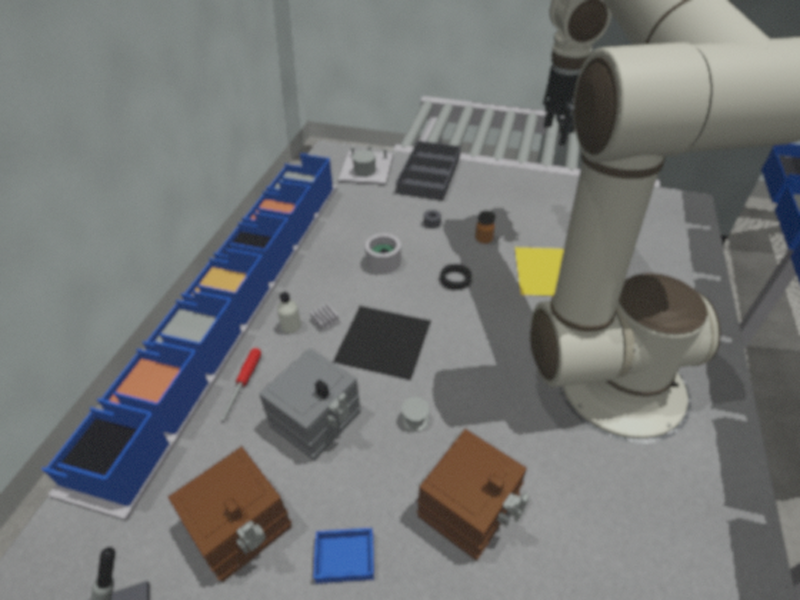

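Scene view (800x600): grey case at about (533,335), with latch tab (530,280) and fin (532,299); mat (421,364); housing (320,418). The side view confirms this, with the latch facing the robot.

```bash
python3 - <<'E'
from h import *
def rep(n,name,box,zlo,zhi):
    P,ok,im=world(n); m=np.zeros_like(ok); a,b,c,d=[int(t*.7) for t in box]; m[b:d,a:c]=1
    m&=ok&(P[...,2]>zlo)&(P[...,2]<zhi); q=P[m]
    if len(q)<4: print(n,name,len(q)); return
    (c,s,an)=cv2.minAreaRect((q[:,:2]*1000).astype(np.float32)); print(n,name,len(q),"rect",np.round(c,1),np.round(s,1),round(an,1),"mean",np.round(np.median(q,0),4), "zmax",q[:,2].max().round(4))
    return q
B=dict(scene=dict(case=(490,260,575,385),mat=(365,320,480,410),housing=(285,385,350,455)),
       side=dict(case=(255,335,365,460),mat=(325,300,435,380),housing=(355,225,410,275)))
for n in B:
    b=B[n]
    rep(n,"lid",b["case"],.106,.118); rep(n,"fin+latch",b["case"],.121,.2); rep(n,"latchtop",b["case"],.148,.2)
    P,ok,im=world(n)
    q=rep(n,"rim",b["housing"],.054,.066)
    if q is not None:
        f=lambda x:np.hypot(q[:,0]-x[0],q[:,1]-x[1])
        from scipy.optimize import minimize
        # annulus 34..43
        r=minimize(lambda x:np.sum(np.minimum(np.maximum(0,np.abs(f(x)-.0385)-.0045),.01)),q[:,:2].mean(0),method="Nelder-Mead"); print("ring",r.x,r.fun, np.median(q[:,2]))
    g=im.max(-1)<60; a,bb,c,d=[int(t*.7) for t in b["mat"]]; m=np.zeros_like(ok);m[bb:d,a:c]=1
    m&=g&ok&(abs(P[...,2])<.02); q=P[m]; r=cv2.minAreaRect((q[:,:2]*1000).astype(np.float32)); print("mat",r,np.median(q,0))
    x0,y0,x1,y1=[int(t*.7) for t in b["case"]]
    cv2.imwrite(f"pics/c_{n}.png",cv2.resize(im[y0:y1,x0:x1,::-1],None,fx=6,fy=6,interpolation=cv2.INTER_CUBIC))
# overhead height map
P,ok,im=world("scene")
for nm,px in dict(spool=(468,300),heatsink=(440,415),flux=(474,410),tape=(300,357),driver=(545,425),jar=(212,355),collar=(216,425)).items():
    print(nm,np.round(P[int(px[1]*.7),int(px[0]*.7)],3))
E
python3 - <<'E'
import cv2,numpy as np
a=cv2.imread("pics/c_scene.png");b=cv2.imread("pics/c_side.png");h=max(a.shape[0],b.shape[0])
o=np.zeros((h,a.shape[1]+b.shape[1],3),np.uint8);o[:a.shape[0],:a.shape[1]]=a;o[:b.shape[0],a.shape[1]:]=b
s=min(1,800/o.shape[1],600/h);cv2.imwrite("pics/c.png",cv2.resize(o,None,fx=s,fy=s));print(s)
E
```

```text
scene lid 1307 rect [551.8 239.9] [129.7 148.6] 67.5 mean [0.5672 0.2331 0.112 ] zmax 0.1177
scene fin+latch 104 rect [509.3 256.3] [13.1 65.3] 68.0 mean [0.5207 0.2519 0.14  ] zmax 0.153
scene latchtop 15 rect [507.2 255.8] [12.  60.1] 64.6 mean [0.486  0.2653 0.1496] zmax 0.153
scene rim 236 rect [ 569.4 -228.4] [83.4 84.4] 67.4 mean [ 0.5716 -0.2323  0.0563] zmax 0.0622
ring [ 0.5689939 -0.2275886] 0.011005564831531242 0.0562740648280583
mat ((493.80780029296875, 14.389915466308594), (167.9042510986328, 173.94578552246094), 89.17538452148438) [0.50020669 0.01198078 0.00140871]
side lid 1916 rect [547.5 240.2] [129.4 145. ] 68.4 mean [0.5586 0.2448 0.1143] zmax 0.118
side fin+latch 159 rect [507.5 256.2] [14.9 63.1] 67.9 mean [0.5172 0.2561 0.142 ] zmax 0.1559
side latchtop 27 rect [507.1 258.1] [13.4 60.9] 72.8 mean [0.4823 0.266  0.1526] zmax 0.1559
side rim 165 rect [ 566.7 -227.8] [86.1 82.2] 77.4 mean [ 0.5667 -0.2233  0.0587] zmax 0.0639
ring [ 0.56673164 -0.2277448 ] 0.03222134086882966 0.058661184371017416
mat ((491.436767578125, 16.936866760253906), (160.5535125732422, 160.01254272460938), 89.61371612548828) [0.48990683 0.02332008 0.00420793]
spool [0.398 0.173 0.041]
heatsink [ 0.643 -0.009  0.018]
flux [0.709 0.022 0.097]
tape [ 0.372 -0.214 -0.001]
driver [0.742 0.162 0.019]
jar [ 0.365 -0.387  0.073]
collar [ 0.505 -0.414  0.031]
0.9803921568627451
```

View pics/c.png

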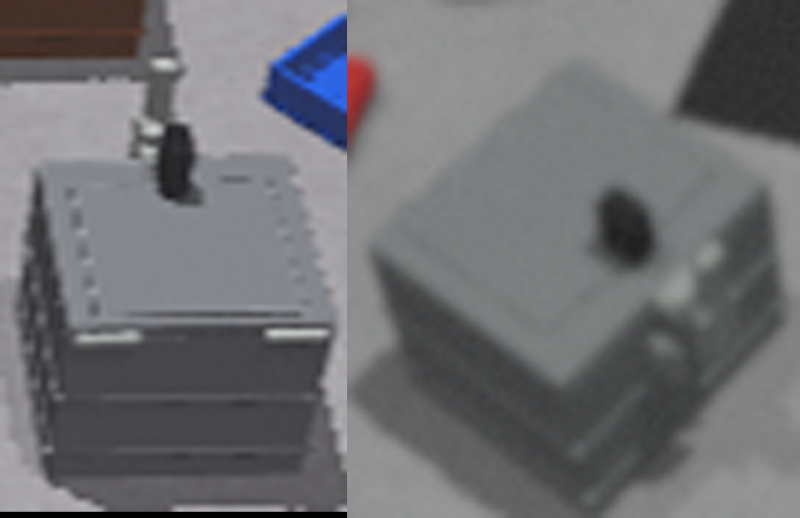

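The crops show the latch tab standing in front of the fin, so the case +x heading is about -22°. I'll refine the case frame and work out the tool axes.

```bash
python3 - <<'E'
from h import *
s=monitor.read_state(); M=R.from_rotvec(s["orientation"]).as_matrix(); print(np.round(M,3)); 
K,o,Rm=cam("wrist"); print("cam in tool",np.round(M.T@(o-s["position"]),3),np.round(M.T@Rm,3).tolist(),K[0,0])
B=dict(scene=(490,260,575,385),side=(255,335,365,460))
for n in B:
    P,ok,im=world(n); a,b,c,d=[int(t*.7) for t in B[n]]; Q=P[b:d,a:c][ok[b:d,a:c]]
    for yaw in (-22.,):
        t=np.deg2rad(yaw); ex=np.array([np.cos(t),np.sin(t)]); ey=np.array([-ex[1],ex[0]])
        q=Q[:,:2]-[.55,.24]; X=q@ex*1000; Y=q@ey*1000; Z=Q[:,2]
        L=(Z>.107)&(Z<.119)
        # edges by rows
        for lo in range(-40,60,20):
            k=L&(X>lo)&(X<lo+20); 
            if k.sum()>20: print(n,"x",lo,"y edges",np.percentile(Y[k],[1,99]).round(1),end=" ")
        print()
        for lo in range(-50,60,20):
            k=L&(Y>lo)&(Y<lo+20)
            if k.sum()>20: print(n,"y",lo,"x edges",np.percentile(X[k],[1,99]).round(1),end=" ")
        print()
        F=(Z>.125)&(X>-60); T=(Z>.125)&(X<-60); 
        for nm,k in (("fin",F),("tab",T)): print(n,nm,k.sum(),X[k].min().round(1),X[k].max().round(1),Y[k].min().round(1),Y[k].max().round(1),Z[k].max().round(4))
E
```

```text
[[ 0.916  0.4   -0.   ]
 [ 0.4   -0.916  0.001]
 [-0.    -0.001 -1.   ]]
cam in tool [ 0.068  0.    -0.172] [[-0.0, -0.963, -0.27], [1.0, -0.0, 0.001], [-0.001, -0.27, 0.963]] 326.6306326182245
scene x -40 y edges [-63.2  62.3] scene x -20 y edges [-62.5  62.9] scene x 0 y edges [-62.1  63. ] scene x 20 y edges [-61.3  62.3] scene x 40 y edges [-61.2  63.2] 
scene y -50 x edges [-45.8  70.6] scene y -30 x edges [-46.6  68.6] scene y -10 x edges [-69.6  70.1] scene y 10 x edges [-41.8  70.3] scene y 30 x edges [-42.2  70.8] scene y 50 x edges [-44.5  72.2] 
scene fin 53 -33.6 -11.2 -6.6 6.5 0.1487
scene tab 42 -76.5 -63.8 -6.5 6.3 0.153
side x -40 y edges [-62.7  63.2] side x -20 y edges [-63.6  63. ] side x 0 y edges [-62.6  62.5] side x 20 y edges [-62.2  62.9] side x 40 y edges [-61.4  63. ] 
side y -50 x edges [-46.7  67.9] side y -30 x edges [-45.8  66.4] side y -10 x edges [-74.5  67.6] side y 10 x edges [-47.7  68.1] side y 30 x edges [-46.8  67.7] side y 50 x edges [-45.6  67.9] 
side fin 86 -35.8 -13.9 -7.2 6.6 0.1497
side tab 56 -77.0 -67.1 -8.3 6.7 0.1559
```

Call:
send_rows:
  increments:
    - [[13, 38, 5, 0, 0, 1.17, 0], [13, 38, 5, 0, 0, 1.17, 0], [13, 38, 5, 0, 0, 1.17, 0], [13, 38, 5, 0, 0, 1.17, 0], [13, 38, 5, 0, 0, 1.17, 0], [13, 38, 5, 0, 0, 1.17, 0], [13, 38, 5, 0, 0, 1.17, 0], [13, 38, 5, 0, 0, 1.17, 0], [13, 38, 5, 0, 0, 1.17, 0], [13, 38, 5, 0, 0, 1.17, 0], [26.6, 77, 5, 0, 0, 2.346, 0], [26.6, 77, 5, 0, 0, 2.346, 0], [26.6, 77, 5, 0, 0, 2.346, 0], [26.6, 77, 5, 0, 0, 2.346, 0], [26.6, 77, 5, 0, 0, 2.346, 0], [26.6, 77, 5, 0, 0, 2.346, 0], [26.6, 77, 5, 0, 0, 2.346, 0], [26.6, 77, 5, 0, 0, 2.346, 0], [26.6, 77, 5, 0, 0, 2.346, 0], [26.6, 77, 5, 0, 0, 2.346, 0]]

```text
time_s: 1.77
position: [0.4863, 0.2685, 0.2518]
orientation: [-0.587, -3.086, 0.0]
wrist_force: [0.7, -0.5, 0.7]
opening: 0.504
gripper_force: 0.0
```

```bash
python3 - <<'E'
from h import *
s=monitor.read_state(); print(s["time_s"],s["qpos"].round(3),s["position"].round(4),R.from_rotvec(s["orientation"]).as_matrix().round(3).tolist(),s["opening"])
im,d=snap("wrist"); cv2.imwrite("pics/w1.png",cv2.resize(im[:,:,::-1],(800,600),interpolation=cv2.INTER_CUBIC))
E
```

```text
1.7667 [0.505 0.127 0.316 1.761 0.    0.88 ] [0.4863 0.2685 0.2518] [[-0.93, 0.367, -0.0], [0.367, 0.93, -0.0], [0.0, -0.0, -1.0]] 0.5035242441206231
```

View pics/w1.png

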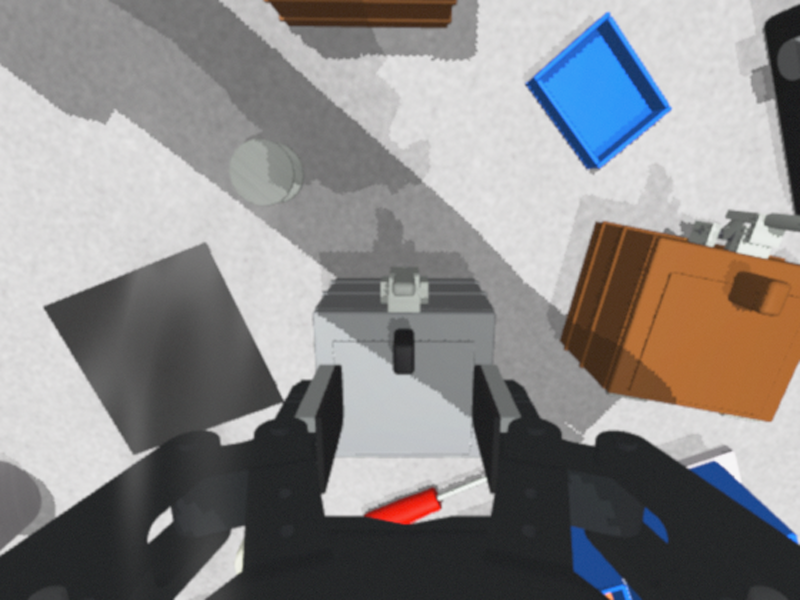

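The wrist view shows the tab top at (404,280), the hook at (404,295), the fin at (403,350) and the case aligned with the tool. I'll measure from this depth.

```bash
python3 - <<'E'
from h import *
P,ok,im=world("wrist"); Q=P[180:325,215:350][ok[180:325,215:350]]
t=np.deg2rad(-21.7); ex=np.array([np.cos(t),np.sin(t)]); ey=np.array([-ex[1],ex[0]])
q=Q[:,:2]-[.55,.24]; X=q@ex*1000; Y=q@ey*1000; Z=Q[:,2]
L=(Z>.107)&(Z<.118)
print("lidz",np.median(Z[L]))
for lo in range(-40,60,20):
    k=L&(X>lo)&(X<lo+20); print(lo,np.percentile(Y[k],[1,99]).round(1))
for lo in (-50,-30,20,40):
    k=L&(Y>lo)&(Y<lo+15); print(lo,np.percentile(X[k],[1,99]).round(1))
for nm,k in (("fin",(Z>.135)&(X>-50)&(Z<.17)),("tab",(Z>.147)&(X<-50)&(Z<.17)),("tabl",(Z>.125)&(X<-50)&(Z<.17))): print(nm,k.sum(),np.percentile(X[k],[2,98]).round(1),np.percentile(Y[k],[2,98]).round(1),np.median(Z[k]),Z[k].max())
E
```

```text
lidz 0.11433319218524829
-40 [-63.2  61.5]
-20 [-63.3  61.2]
0 [-44.1  47.6]
20 [-44.5  48. ]
40 [-47.7  51.9]
-50 [-46.1  68.7]
-30 [-46.   67.8]
20 [-45.9  67.8]
40 [-45.9  68.3]
fin 378 [-35.3 -14.5] [-6.9  5.9] 0.1462933599422436 0.14894158737886964
tab 164 [-76.3 -68.2] [-7.3  5.6] 0.15302916740561542 0.1553108725070152
tabl 234 [-76.4 -68.2] [-7.3  5.6] 0.15243563191557993 0.1553108725070152
```

Call:
send_rows:
  increments:
    - [[-0.34, 0, -6, 0, 0, 0, 0.2], [-0.34, 0, -9.5, 0, 0, 0, 0.2], [-0.34, 0, -12.3, 0, 0, 0, 0.2], [-0.34, 0, -12.3, 0, 0, 0, 0.2], [-0.34, 0, -12.3, 0, 0, 0, 1], [-0.34, 0, -12.3, 0, 0, 0, 1], [-0.34, 0, -12.3, 0, 0, 0, 1], [-0.34, 0, -12.3, 0, 0, 0, 1], [-0.34, 0, -12.3, 0, 0, 0, 1], [-0.34, 0, -12.3, 0, 0, 0, 1]]

```text
time_s: 2.65
position: [0.4834, 0.2662, 0.1307]
orientation: [0.599, 3.082, 0.002]
wrist_force: [-0.4, -0.7, -0.5]
opening: 0.001
gripper_force: 0.0
```

```bash
python3 - <<'E'
from h import *
im,d=snap("wrist"); cv2.imwrite("pics/w2.png",cv2.resize(im[100:400,120:440,::-1],(640,600),interpolation=cv2.INTER_CUBIC))
P,ok,_=world("wrist")
s=monitor.read_state(); print(s["position"],s["opening"],s["gripper_force"])
E
```

```text
[0.483192   0.26618226 0.13034622] 0.0016592455517308493 0.0
```

View pics/w2.png

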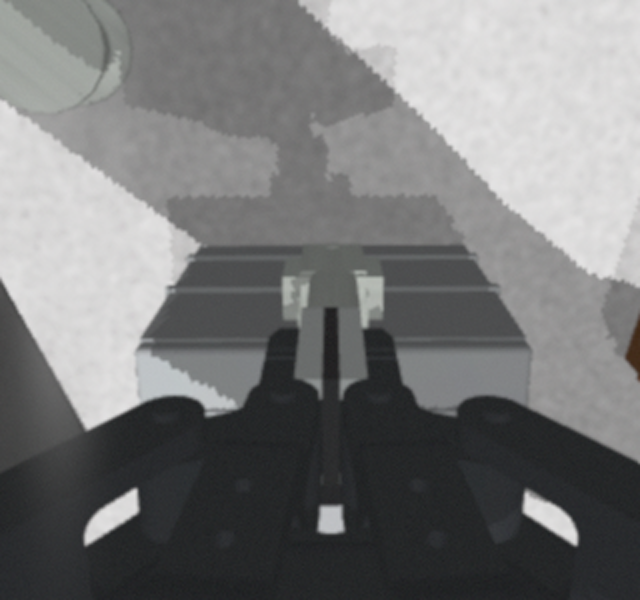

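```bash
python3 - <<'E'
from h import *
P,ok,im=world("wrist"); 
t=np.deg2rad(-21.7); ex=np.array([np.cos(t),np.sin(t)]); ey=np.array([-ex[1],ex[0]])
q=P[...,:2]-([.55,.24]+.0112*ex-.0008*ey); X=q@ex*1000; Y=q@ey*1000
c=120+int(330/2)
for r in range(212,345,4): print(r,X[r,c].round(1),Y[r,c].round(1),(P[r,c,2]*1000).round(1),im[r,c])
s=monitor.read_state(); p=s["position"][:2]-([.55,.24]+.0112*ex-.0008*ey); print(p@ex,p@ey)
snap("side");P,ok,im=world("side"); q=P[...,:2]-([.55,.24]+.0112*ex-.0008*ey); X=q@ex; Y=q@ey
k=ok&(X<-.062)&(abs(Y)<.03)&(X>-.16)&(P[...,2]>.07)&(P[...,2]<.16)
for z in range(70,160,10):
    m=k&(abs(P[...,2]*1000-z-5)<5); print(z,m.sum(),X[m].min().round(4) if m.any() else 0,X[m].max().round(4) if m.any() else 0)
E
```

```text
212 -68.0 -0.1 0.3 [119 119 119]
216 -64.0 -0.1 0.3 [122 122 122]
220 -59.6 -0.1 -0.9 [119 118 119]
224 -84.9 -0.0 92.3 [105 107 104]
228 -84.8 -0.0 100.3 [95 97 95]
232 -85.4 -0.0 110.1 [97 99 96]
236 -87.0 -0.0 122.1 [94 96 94]
240 -87.1 -0.0 129.2 [94 97 94]
244 -87.6 -0.0 136.6 [94 97 93]
248 -87.5 -0.0 142.2 [94 97 95]
252 -87.3 -0.0 147.3 [94 96 93]
256 -93.2 0.0 166.2 [35 33 35]
260 -93.6 0.0 171.6 [35 34 35]
264 -93.3 0.0 175.0 [33 31 34]
268 -93.3 0.0 179.0 [37 36 37]
272 -93.4 0.0 182.9 [33 32 34]
276 -93.4 -0.0 186.5 [35 32 34]
280 -93.7 -0.0 190.3 [36 36 37]
284 -93.0 -0.0 192.2 [35 34 34]
288 -94.3 0.0 197.7 [32 33 33]
292 -92.5 -0.0 197.2 [44 46 46]
296 -90.8 -0.0 197.1 [42 43 45]
300 -89.2 -0.0 197.1 [44 46 45]
304 -87.3 -0.0 196.6 [43 45 46]
308 -86.1 -0.0 197.4 [44 45 46]
312 -83.9 -0.1 196.5 [45 45 45]
316 -83.0 -0.1 197.6 [43 44 45]
320 -80.7 -0.1 196.8 [42 43 43]
324 -79.2 -0.1 197.0 [45 45 47]
328 -77.5 -0.1 197.1 [43 46 45]
332 -76.1 -0.1 197.4 [45 47 46]
336 -74.5 -0.1 197.7 [45 43 46]
340 -72.2 -0.1 196.8 [44 45 44]
344 -31.9 -0.3 146.6 [40 41 42]
-0.0829542981350855 0.00042475222559505764
70 14 -0.074 -0.0622
80 27 -0.085 -0.0623
90 25 -0.0862 -0.063
100 20 -0.0856 -0.0644
110 44 -0.0864 -0.0622
120 18 -0.0873 -0.0685
130 14 -0.088 -0.0812
140 11 -0.088 -0.0805
150 11 -0.0886 -0.0782
```

```bash
python3 - <<'E'
from h import *
P,ok,im=world("wrist"); 
t=np.deg2rad(-21.7); ex=np.array([np.cos(t),np.sin(t)]); ey=np.array([-ex[1],ex[0]])
q=P[...,:2]-([.55,.24]+.0112*ex-.0008*ey); X=q@ex*1000; Y=q@ey*1000
for x in (290,312,348,365):
  c=120+x//2
  for r in range(236,296,6): print(x,r,X[r,c].round(1),Y[r,c].round(1),(P[r,c,2]*1000).round(1),im[r,c])
print(monitor.read_state())
E
```

```text
290 236 -73.0 -14.3 82.5 [ 96 101  98]
290 242 -70.9 -14.0 89.1 [165 168 164]
290 248 -66.3 -14.1 88.8 [149 153 148]
290 254 -61.9 -14.2 89.1 [133 136 131]
290 260 -56.9 -14.3 88.0 [95 97 96]
290 266 -88.8 -9.0 167.3 [34 36 38]
290 272 -89.5 -8.6 174.7 [33 36 37]
290 278 -89.7 -8.2 180.7 [46 49 49]
290 284 -89.2 -8.0 184.8 [37 39 39]
290 290 -95.0 -6.9 200.3 [37 38 40]
312 236 -85.1 -5.4 116.8 [112 116 112]
312 242 -86.4 -5.1 130.2 [92 94 92]
312 248 -86.8 -4.8 140.5 [93 96 91]
312 254 -93.3 -4.1 164.1 [102 104 103]
312 260 -93.3 -3.9 170.8 [106 108 108]
312 266 -93.5 -3.7 177.4 [106 108 107]
312 272 -93.1 -3.6 182.3 [104 106 107]
312 278 -93.6 -3.4 188.5 [105 108 108]
312 284 -93.3 -3.3 192.7 [106 108 108]
312 290 -93.4 -3.2 197.3 [135 139 139]
348 236 -86.6 5.3 121.0 [ 97 100  97]
348 242 -87.0 5.0 132.2 [93 97 92]
348 248 -87.3 4.7 141.7 [95 97 93]
348 254 -93.5 4.1 164.7 [103 106 104]
348 260 -93.9 3.9 172.3 [106 108 108]
348 266 -93.4 3.8 177.2 [106 109 108]
348 272 -93.9 3.6 183.9 [106 107 107]
348 278 -93.4 3.5 188.2 [105 108 108]
348 284 -93.2 3.3 192.7 [107 109 109]
348 290 
[... 406 characters left out ...]
ime_s': 2.75, 'qpos': array([ 5.03548205e-01,  7.40647356e-02,  2.24123541e-02,  1.51820963e+00,
       -7.75569728e-06,  8.87396248e-01]), 'joint_velocities': array([ 0.00086352,  0.0039411 , -0.00781222, -0.00198962, -0.00017526,
        0.00132022]), 'joint_efforts': array([-1.59136264e-02, -5.20364606e+01,  4.73858929e+01, -7.63625540e-04,
       -5.25118976e-04,  1.02758593e-04]), 'position': array([0.48303464, 0.26610999, 0.13001499]), 'orientation': array([5.99114536e-01, 3.08320086e+00, 9.30805452e-04]), 'wrist_force': array([-0.52308514, -1.13283332,  0.13729755]), 'wrist_torque': array([ 0.04189307, -0.02022574, -0.02869842]), 'gripper_force': 0.0, 'opening': -0.002921652293016259}
```

```bash
python3 - <<'E'
from h import *
P,ok,im=world("scene"); p=np.array([.22,-.504])
k=ok&(np.hypot(P[...,0]-p[0],P[...,1]-p[1])<.09)&(P[...,2]>.05); z=np.sort(P[k][:,2]); print("start lowest",z[:12].round(3),len(z))
for n in("side","scene"):
    if n=="scene": snap(n)
    P,ok,im=world(n); p=np.array([.483,.266]); k=ok&(np.hypot(P[...,0]-p[0],P[...,1]-p[1])<.03)&(P[...,2]>.12)&(P[...,2]<.24); 
    for r in np.unique(np.nonzero(k)[0]):
        c=np.nonzero(k[r])[0]; print(n,r,(P[r,c,2]*1000).round(0).min(),(P[r,c,2]*1000).max().round(0),im[r,c].max(-1).tolist()[:10])
E
```

```text
start lowest [0.241 0.242 0.242 0.243 0.244 0.245 0.246 0.246 0.247 0.247 0.247 0.247] 9182
side 252 226.0 239.0 [39, 36]
side 253 220.0 237.0 [39, 37]
side 254 218.0 239.0 [29, 37, 34, 34, 33, 32, 38]
side 255 214.0 240.0 [33, 36, 35, 32, 35, 34, 32, 34, 39]
side 256 213.0 239.0 [35, 36, 34, 32, 35, 34, 34, 35, 36]
side 257 212.0 233.0 [36, 38, 37, 38, 33, 34, 41, 45, 57]
side 258 205.0 230.0 [38, 37, 36, 35, 43, 53, 69, 77, 93]
side 259 212.0 240.0 [33, 36, 31, 35, 51]
side 260 214.0 235.0 [35, 34, 37, 36, 41, 63]
side 261 209.0 240.0 [33, 29, 33, 38, 34, 34, 32, 37, 44, 69]
side 262 205.0 238.0 [75, 52, 38, 36, 32, 36, 32, 32, 34, 36]
side 263 202.0 235.0 [63, 40, 33, 33, 34, 36, 33, 34, 30, 35]
side 264 204.0 232.0 [89, 98, 82, 60, 41, 37, 35, 34, 34, 33]
side 265 189.0 225.0 [66, 71, 76, 66, 49, 39, 33, 36, 33, 34]
side 266 187.0 220.0 [52, 53, 46, 44, 37, 38, 35, 32, 30, 35]
side 267 180.0 219.0 [38, 32, 33, 36, 32, 33, 34, 30, 33, 36]
side 268 180.0 223.0 [33, 36, 33, 33, 31, 31, 37, 36, 41, 45]
side 269 171.0 220.0 [34, 35, 30, 33, 32, 38, 46, 56, 59, 61]
side 270 178.0 216.0
[... 1899 characters left out ...]
]
scene 188 170.0 180.0 [45, 39, 51, 82, 84, 54, 78, 84, 41, 90]
scene 189 169.0 176.0 [36, 50, 86, 80, 62, 92, 82, 36, 88]
scene 190 167.0 172.0 [33, 61, 96, 80, 61, 91, 72, 58, 130]
scene 191 158.0 168.0 [80, 100, 75, 69, 110, 140]
scene 192 154.0 162.0 [83, 89, 61, 66, 109, 146]
scene 193 145.0 156.0 [89, 103, 94, 89, 90]
scene 194 146.0 153.0 [78, 84, 82, 80, 84]
scene 195 143.0 148.0 [80, 83, 83, 80, 128]
scene 196 138.0 142.0 [93, 78, 83, 82, 114]
scene 197 133.0 136.0 [79, 80, 82, 83, 118]
scene 198 131.0 134.0 [80, 80, 84, 84, 131]
scene 199 125.0 131.0 [74, 88, 87, 88, 135]
scene 200 121.0 125.0 [77, 88, 87, 91, 139]
scene 201 121.0 123.0 [84, 87, 89, 117]
scene 203 120.0 120.0 [93]
```

The fingers end about 26 mm higher than the reported TCP, so they closed just above the tab. The start picture shows the same offset. I'll reopen, go down by that amount and grip.

Call:
send_rows:
  increments:
    - [[0, 0, 0.5, 0, 0, 0, 0], [0, 0, 0.5, 0, 0, 0, 0], [0, 0, 0.5, 0, 0, 0, 0], [0, 0, 0.5, 0, 0, 0, 0], [0, 0, -2.7, 0, 0, 0, 0], [0, 0, -2.7, 0, 0, 0, 0], [0, 0, -2.7, 0, 0, 0, 0.2], [0, 0, -2.7, 0, 0, 0, 1], [0, 0, -2.7, 0, 0, 0, 1], [0, 0, -2.7, 0, 0, 0, 1], [0, 0, -2.7, 0, 0, 0, 1], [0, 0, -2.7, 0, 0, 0, 1]]

```text
time_s: 3.8
position: [0.4834, 0.2668, 0.1039]
orientation: [0.598, 3.082, 0.004]
wrist_force: [-0.2, 4.1, 6.0]
opening: 0.148
gripper_force: 59.7
```

Call:
send_rows:
  increments:
    - [[-0.8, 0.3, -0.25, 0, 0, 0, 1], [-1.56, 0.62, -0.59, 0, 0, 0, 1], [-2.3, 0.91, -1.05, 0, 0, 0, 1], [-2.94, 1.17, -1.57, 0, 0, 0, 1], [-3.53, 1.41, -2.2, 0, 0, 0, 1], [-4.06, 1.62, -2.89, 0, 0, 0, 1], [-4.47, 1.78, -3.65, 0, 0, 0, 1], [-4.83, 1.92, -4.48, 0, 0, 0, 1], [-5.1, 2.03, -5.5, 0, 0, 0, 1], [-5.1, 2.03, -5.5, 0, 0, 0, 1], [-5.1, 2.03, -5.5, 0, 0, 0, 1]]

```text
time_s: 4.72
position: [0.4319, 0.2874, 0.0484]
orientation: [0.597, 3.083, 0.004]
wrist_force: [-3.1, 6.3, 4.8]
opening: 0.146
gripper_force: 69.1
```

Call:
send_rows:
  increments:
    - [[0, 0, 0, 0, 0, 0, 0], [0, 0, 0, 0, 0, 0, 0], [0, 0, 0, 0, 0, 0, 0], [0, 0, 0, 0, 0, 0, 0], [0, 0, 4, 0, 0, 0, 0], [0, 0, 8, 0, 0, 0, 0], [0, 0, 12, 0, 0, 0, 0], [3.5, -1.5, 13, 0, 0, 0, 0], [7, -3, 13, 0, 0, 0, 0], [9.5, -3.8, 12, 0, 0, 0, 0], [9.5, -3.8, 9, 0, 0, 0, 0], [9.5, -3.8, 6, 0, 0, 0, 0], [9.5, -3.8, 4.5, 0, 0, 0, 0], [9.5, -3.8, 4.5, 0, 0, 0, 0], [9.5, -3.8, 4.5, 0, 0, 0, 1], [9.5, -3.8, 4.5, 0, 0, 0, 1], [9.5, -3.8, 4.5, 0, 0, 0, 1], [9.5, -3.8, 4.5, 0, 0, 0, 1], [9.5, -3.8, 4.5, 0, 0, 0, 1], [9.5, -3.8, 4.5, 0, 0, 0, 1]]

```text
time_s: 6.38
position: [0.5277, 0.2493, 0.0943]
orientation: [0.598, 3.082, 0.004]
wrist_force: [1.7, 5.9, 5.0]
opening: 0.151
gripper_force: 61.7
```

Call:
send_rows:
  increments:
    - [[0.37, -0.15, 0.92, 0, 0, 0, 1], [0.84, -0.33, 1.81, 0, 0, 0, 1], [1.37, -0.54, 2.62, 0, 0, 0, 1], [1.97, -0.78, 3.38, 0, 0, 0, 1], [2.65, -1.05, 4.07, 0, 0, 0, 1], [3.39, -1.35, 4.69, 0, 0, 0, 1], [4.18, -1.67, 5.22, 0, 0, 0, 1], [5.01, -1.99, 5.67, 0, 0, 0, 1], [5.89, -2.35, 6.02, 0, 0, 0, 1], [6.79, -2.7, 6.28, 0, 0, 0, 1], [7.71, -3.07, 6.44, 0, 0, 0, 1], [8.65, -3.44, 6.5, 0, 0, 0, 1], [9.58, -3.81, 6.46, 0, 0, 0, 1], [10.5, -4.18, 6.32, 0, 0, 0, 1], [10.96, -4.37, 6.21, 0, 0, 0, 1], [11.1, -4.4, 6.21, 0, 0, 0, 1], [11.1, -4.4, 6.21, 0, 0, 0, 1]]

```text
time_s: 7.8
position: [0.6375, 0.2054, 0.155]
orientation: [-0.598, -3.083, -0.003]
wrist_force: [-0.6, 6.3, 0.7]
opening: 0.145
gripper_force: 58.4
```

Call:
send_rows:
  increments:
    - [[0, 0, 0, 0, 0, 0, 0], [0, 0, 0, 0, 0, 0, 0], [0, 0, 0, 0, 0, 0, 0], [0, 0, 0, 0, 0, 0, 0], [0, 0, 4, 0, 0, 0, 0], [0, 0, 8, 0, 0, 0, 0.4], [0, 0, 12, 0, 0, 0, 0.4], [-4, 1.6, 12, 0, 0, 0, 0.4], [-8.1, 3.2, 12, 0, 0, 0, 0.4], [-8.1, 3.2, 12, 0, 0, 0, 0.4], [-8.1, 3.2, 12, 0, 0, 0, 0.4]]

```text
time_s: 8.72
position: [0.5552, 0.237, 0.2751]
orientation: [0.596, 3.084, 0.0]
wrist_force: [-0.7, -0.1, -0.8]
opening: 0.299
gripper_force: 0.0
```

```bash
python3 - <<'E'
from h import *
s=monitor.read_state(); print(s["time_s"],s["qpos"].round(3),s["position"].round(4),s["opening"])
im,d=snap("wrist"); cv2.imwrite("pics/w3.png",cv2.resize(im[:,:,::-1],(800,600),interpolation=cv2.INTER_CUBIC))
snap("side"); snap("scene")
t=np.deg2rad(-21.7); ex=np.array([np.cos(t),np.sin(t)]); ey=np.array([-ex[1],ex[0]])
for n in ("wrist","side","scene"):
    P,ok,im=world(n); q=P[...,:2]-([.55,.24]+.0112*ex-.0008*ey); X=q@ex*1000; Y=q@ey*1000; Z=P[...,2]*1000
    for nm,lo,hi in (("-",-45,-10),("+",10,45)):
        for zl in (60,75,88):
            k=ok&(abs(X)<30)&(Y>lo)&(Y<hi)&(Z>zl)&(Z<zl+12)
            if k.sum()>5: print(n,nm,zl,k.sum(),"Y",np.percentile(Y[k],[5,50,95]).round(1),"X",np.percentile(X[k],[2,98]).round(1),"Z",np.percentile(Z[k],98).round(1))
    k=ok&(Z>110)&(Z<235)&(abs(Y)<64)&(X>40)&(X<110)
    for zz in (120,150,180,200): 
        m=k&(abs(Z-zz)<8); 
        if m.any(): print(n,"lid",zz,np.percentile(X[m],[5,95]).round(0))
E
```

```text
8.7167 [ 0.404  0.269  0.529  1.831 -0.     0.785] [0.5552 0.237  0.2751] 0.2989343247131503
wrist - 60 991 Y [-43.7 -33.1 -11.1] X [-29.8  29.1] Z 69.9
wrist - 75 189 Y [-26.1 -20.5 -17. ] X [-29.1  28.8] Z 86.4
wrist - 88 243 Y [-27.5 -24.9 -22.3] X [-23.1  25.3] Z 97.0
wrist + 60 1108 Y [12.1 31.6 43.6] X [-29.6  28.7] Z 64.8
wrist + 75 69 Y [21.7 21.8 26.7] X [-29.   29.3] Z 86.9
wrist + 88 258 Y [22.1 24.6 27.6] X [-24.1  24.7] Z 97.1
wrist lid 120 [53. 57.]
wrist lid 150 [46. 49.]
wrist lid 180 [40. 42.]
wrist lid 200 [51. 51.]
side - 60 115 Y [-44.1 -16.7 -11.1] X [-27.2  29.2] Z 71.5
side - 75 65 Y [-23.8 -21.6 -16.1] X [-29.5  24.7] Z 86.4
side - 88 54 Y [-27.5 -24.  -21.5] X [-25.   24.3] Z 96.5
side + 60 145 Y [14.2 33.1 41.7] X [-27.3  27.8] Z 70.9
side + 75 40 Y [24.5 27.4 28.3] X [-29.2  27.8] Z 86.6
side + 88 55 Y [22.  25.8 28.3] X [-25.2  23.3] Z 98.2
side lid 120 [53. 57.]
side lid 150 [45. 50.]
side lid 180 [40. 43.]
side lid 200 [42. 73.]
scene lid 120 [59. 67.]
scene lid 150 [52. 60.]
scene lid 180 [44. 52.]
scene lid 200 [40. 77.]
```

View pics/w3.png

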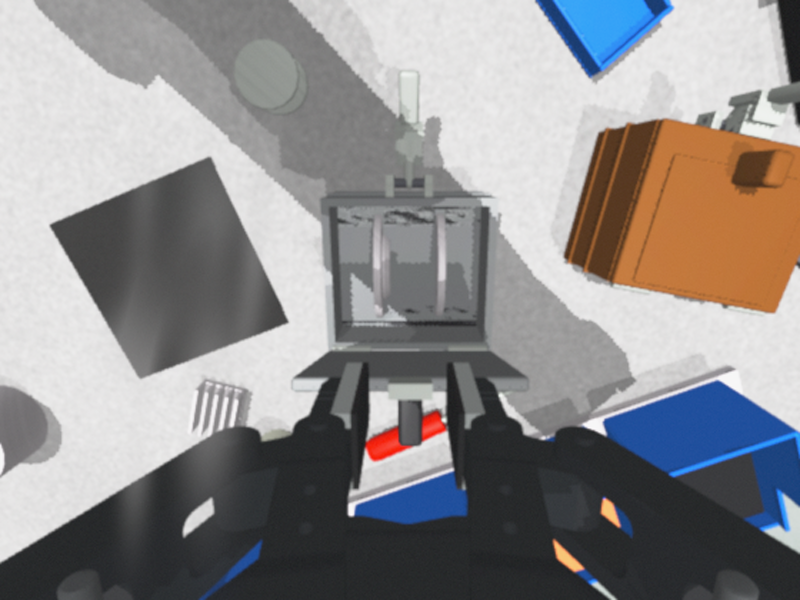

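Both discs are visible. The left one, at case y = -25, has the boss on its +y side, so it is the cover. The lid is at about 1.34 rad and leans over the case, so I'll push it further back first and then go in for the disc.

Call:
send_rows:
  increments:
    - [[0, 0, -4, 0, 0, 0, 0.4], [0, 0, -8, 0, 0, 0, 0.4], [0, 0, -10, 0, 0, 0, 0.4], [1.8, -0.7, -10, 0, 0, 0, 0.4], [2.7, -1.08, -10, 0, 0, 0, 0.4], [3.6, -1.44, -10, 0, 0, 0, 0.4], [4.5, -1.8, -10, 0, 0, 0, 0.4], [5.4, -2.15, -10, 0, 0, 0, 0.4], [5.6, -2.25, -10, 0, 0, 0, 0.4], [5.6, -2.25, -10, 0, 0, 0, 0.4], [2, -2.4, -10, 0, 0, 0, 0.4], [-0.44, -2.5, -10, 0, 0, 0, 0.4], [-0.44, -2.5, -13, 0, 0, 0, 0.4], [-0.44, -2.5, -15, 0, 0, 0, 0.4], [-0.44, -2.5, -15, 0, 0, 0, 0.4]]

```text
time_s: 10.12
position: [0.5508, 0.2109, 0.1215]
orientation: [-0.598, -3.081, 0.003]
wrist_force: [-1.3, -0.8, -1.5]
opening: 0.302
gripper_force: 0.0
```

```bash
python3 - <<'E'
from h import *
im,d=snap("wrist"); cv2.imwrite("pics/w4.png",cv2.resize(im[120:420,120:440,::-1],(640,600),interpolation=cv2.INTER_CUBIC))
snap("side")
s=monitor.read_state(); print(s["position"].round(4))
t=np.deg2rad(-21.7); ex=np.array([np.cos(t),np.sin(t)]); ey=np.array([-ex[1],ex[0]])
c0=[.55,.24]+.0112*ex-.0008*ey
print((s["position"][:2]-c0)@ex,(s["position"][:2]-c0)@ey)
for n in ("wrist","side"):
    P,ok,im=world(n); q=P[...,:2]-c0; X=q@ex*1000; Y=q@ey*1000; Z=P[...,2]*1000
    k=ok&(abs(Y)<64)&(abs(Y)>20)&(X>40)&(X<110)
    for zz in (120,150,180,200): 
        m=k&(abs(Z-zz)<8); 
        if m.any(): print(n,"lid",zz,np.percentile(X[m],[5,95]).round(0))
    k=ok&(abs(X)<30)&(Y>-45)&(Y<-10)&(Z>90)&(Z<99)
    if k.any(): print(n,Y[k].min(),Y[k].max(),np.median(Y[k]))
E
```

```text
[0.5523 0.2113 0.1252]
0.0015191297801684365 -0.02501982420398444
wrist lid 120 [59. 61.]
wrist lid 150 [62. 65.]
wrist -27.434930091274577 -22.06533734959437 -24.71272639289915
side lid 120 [59. 63.]
side lid 150 [61. 66.]
side lid 180 [65. 70.]
side lid 200 [67. 72.]
side -28.699616966136382 -20.899989791393597 -23.896842543804297
```

View pics/w4.png

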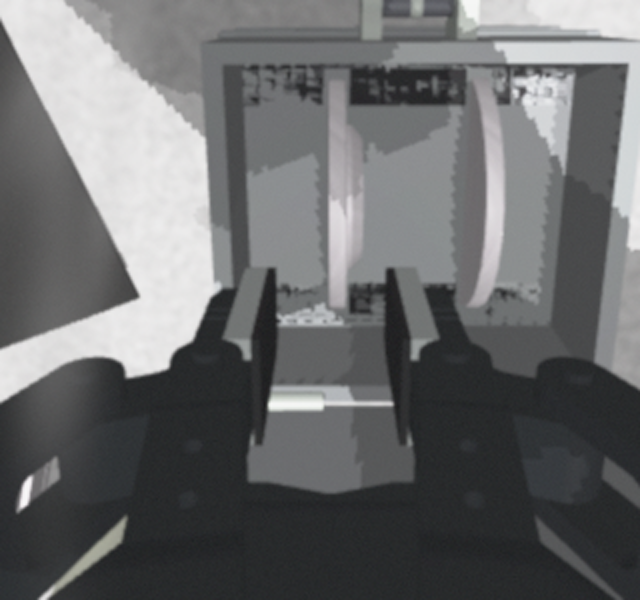

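The lid is now at about 1.7 rad. The left disc, (338,190) in the crop, is centred between the fingers, with its boss to the right.

Call:
send_rows:
  increments:
    - [[0, 0, -3, 0, 0, 0, 0.4], [0, 0, -5.5, 0, 0, 0, 0.4], [0, 0, -6.8, 0, 0, 0, 0.4], [0, 0, -6.8, 0, 0, 0, 0.4], [0, 0, -6.8, 0, 0, 0, 0.4], [0, 0, -6.8, 0, 0, 0, 1], [0, 0, -6.8, 0, 0, 0, 1], [0, 0, -6.8, 0, 0, 0, 1], [0, 0, -6.8, 0, 0, 0, 1], [0, 0, -6.8, 0, 0, 0, 1]]

```text
time_s: 11.05
position: [0.5535, 0.2117, 0.0587]
orientation: [0.599, 3.081, 0.003]
wrist_force: [-0.6, -0.7, 6.5]
opening: 0.04
gripper_force: 61.4
```

Call:
send_rows:
  increments:
    - [[0, 0, 4, 0, 0, 0, 1], [0, 0, 8, 0, 0, 0, 1], [0, 0, 12, 0, 0, 0, 1], [0, 0, 16, 0, 0, 0, 1], [-1, -3, 19, 0, 0, 0.12, 1], [-2, -6, 22, 0, 0, 0.24, 1], [-3, -9, 24, 0, 0, 0.36, 1], [-4, -12, 24, 0, 0, 0.48, 1], [-4.5, -15, 24, 0, 0, 0.6, 1], [-5.4, -19, 24, 0, 0, 0.72, 1], [-5.4, -19, 24, 0, 0, 0.84, 1], [-5.4, -19, 24, 0, 0, 0.96, 1], [-5.4, -19, 24, 0, 0, 1.08, 1], [-5.4, -19, 24, 0, 0, 1.2, 1], [-5.4, -19, 24, 0, 0, 1.32, 1], [-5.4, -19, 24, 0, 0, 1.44, 1], [-5.4, -19, 24, 0, 0, 1.56, 1], [-5.4, -19, 24, 0, 0, 1.68, 1], [-5.4, -19, 24, 0, 0, 1.8, 1], [-5.4, -19, 24, 0, 0, 1.946, 1]]

```text
time_s: 12.72
position: [0.4983, 0.0213, 0.2971]
orientation: [-2.195, 2.247, -0.001]
wrist_force: [0.9, -0.6, -2.1]
opening: 0.041
gripper_force: 60.2
```

Call:
send_rows:
  increments:
    - [[0, 0, 0, 0, -0.12, 0, 1], [0, 0, 0, 0, -0.24, 0, 1], [0, 0, 0, 0, -0.36, 0, 1], [0, 0, 0, 0, -0.48, 0, 1], [0, 0, 0, 0, -0.6, 0, 1], [0, 0, 0, 0, -0.72, 0, 1], [0, 0, 0, 0, -0.84, 0, 1], [0, 0, 0, 0, -0.96, 0, 1], [0, 0, 0, 0, -1.08, 0, 1], [0, 0, 0, 0, -1.187, 0, 1], [0, 0, 0, 0, -1.187, 0, 1], [0, 0, 0, 0, -1.187, 0, 1]]

```text
time_s: 13.72
position: [0.6203, 0.0368, 0.3093]
orientation: [-1.478, 1.526, -0.973]
wrist_force: [-0.7, -0.0, -3.0]
opening: 0.044
gripper_force: 60.5
```

```bash
cat > disc.py <<'E'
from h import *
# fit the disc's top face seen by scene camera near the reported TCP
s=monitor.read_state(); p=s["position"]; M=R.from_rotvec(s["orientation"]).as_matrix(); print(s["qpos"].round(3),p.round(4),"z",M[:,2].round(3),"y",M[:,1].round(3))
for n in ("scene","side"):
    snap(n); P,ok,im=world(n)
    k=ok&(np.linalg.norm(P-p,axis=-1)<.12)&(im.min(-1)>95)&(P[...,2]>.02); q=(P[k]-p)@M  # tool coords
    k2=abs(q[:,1]+3)<.0  # unused
    print(n,len(q)); 
    b=np.histogram(q[:,1]*1000,bins=np.arange(-50,51,4)); print(dict(zip(b[1][:-1],b[0])))
    m=b[1][np.argmax(b[0])]; f=q[abs(q[:,1]*1000-m-2)<5]; print("disc face tool-x",np.percentile(f[:,0]*1000,[1,99]).round(1),"tool-z",np.percentile(f[:,2]*1000,[1,99]).round(1),"y",np.median(f[:,1]*1000).round(1))
E
python3 disc.py; python3 - <<'E'
from h import *
im=np.load("scene.npz")["im"]; cv2.imwrite("pics/s5.png",cv2.resize(im[150:350,180:400,::-1],(660,600),interpolation=cv2.INTER_CUBIC))
E
```

```text
[ 0.114 -0.846 -0.811  0.449 -0.109 -1.496] [0.6203 0.0368 0.3093] z [ 0.917 -0.005 -0.4  ] y [-0.399  0.029 -0.916]
scene 1098
{np.int64(-50): np.int64(3), np.int64(-46): np.int64(1), np.int64(-42): np.int64(5), np.int64(-38): np.int64(0), np.int64(-34): np.int64(3), np.int64(-30): np.int64(7), np.int64(-26): np.int64(38), np.int64(-22): np.int64(6), np.int64(-18): np.int64(6), np.int64(-14): np.int64(7), np.int64(-10): np.int64(38), np.int64(-6): np.int64(215), np.int64(-2): np.int64(679), np.int64(2): np.int64(86), np.int64(6): np.int64(3), np.int64(10): np.int64(0), np.int64(14): np.int64(0), np.int64(18): np.int64(0), np.int64(22): np.int64(0), np.int64(26): np.int64(0), np.int64(30): np.int64(0), np.int64(34): np.int64(0), np.int64(38): np.int64(0), np.int64(42): np.int64(0), np.int64(46): np.int64(0)}
disc face tool-x [-40.   44.8] tool-z [-43.2  51.6] y -0.4
side 448
{np.int64(-50): np.int64(0), np.int64(-46): np.int64(0), np.int64(-42): np.int64(0), np.int64(-38): np.int64(0), np.int64(-34): np.int64(0), np.int64(-30): np.int64(1), np.int64(-26): np.int64(19), np.int64(-22): np.int64(11), np.int64(-18): np.int64(21), np.int64(-14): np.int64(15), np.int64(-10): np.int64(19), np.int64(-6): np.int64(35), np.int64(-2): np.int64(294), np.int64(2): np.int64(27), np.int64(6): np.int64(2), np.int64(10): np.int64(0), np.int64(14): np.int64(1), np.int64(18): np.int64(0), np.int64(22): np.int64(0), np.int64(26): np.int64(1), np.int64(30): np.int64(0), np.int64(34): np.int64(0), np.int64(38): np.int64(0), np.int64(42): np.int64(0), np.int64(46): np.int64(0)}
disc face tool-x [-41.7  43.6] tool-z [-34.5  49.3] y -0.5
```

View pics/s5.png

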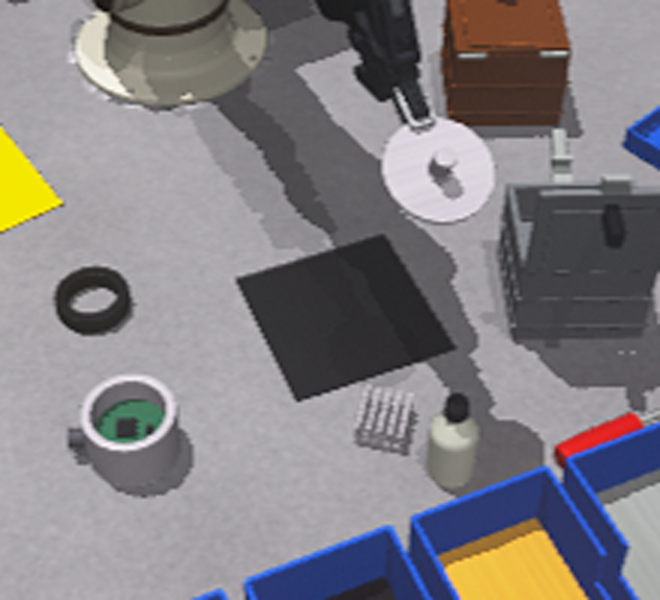

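```bash
cat > kin.py <<'E'
import numpy as np
from scipy.optimize import least_squares, minimize
D=np.array([[.0874,.1752,1.6598,.5497,.2018],[.127,.316,1.761,.5555,.2518],[.0741,.0224,1.5182,.5515,.1300],[.269,.529,1.831,.6037,.2751],[-.846,-.811,.449,.6214,.3093]])
def fk(x,q):
    L1,L2,T,z0,r0,e=x; a=q[0]-q[1]; p=a+q[2]
    return np.array([r0+L1*np.sin(q[0])+L2*np.cos(a)+e*np.sin(a)+T*np.cos(p), z0+L1*np.cos(q[0])-L2*np.sin(a)+e*np.cos(a)-T*np.sin(p)])
f=least_squares(lambda x:np.concatenate([fk(x,d[:3])-d[3:] for d in D])/1e-3+0, [.4,.4,.3,.3,0,0])
if __name__=="__main__":
    print(f.x.round(4),np.abs(f.fun).max())
    lo=[-.85,-1.15,-2.2]; hi=[1.81,1.24,2.28]
    for beta in (15,20,25,30,40,50,60):
        out=[]
        for r in (.46,.50,.54,.58,.62):
            g=None
            for s in ([-.5,-.8,.5],[.5,.5,.5],[0,0,0],[.8,-.5,-.5],[1,.8,.5]):
                h=least_squares(lambda q:np.append(fk(f.x,q)-[r,.03],(q[0]-q[1]+q[2]-np.deg2rad(beta))*.3),s,bounds=(lo,hi))
                if g is None or h.cost<g.cost: g=h
            out.append((r,(fk(f.x,g.x)-[r,.03]).round(3).tolist(),g.x.round(2).tolist()))
        print(beta,out)
E
python3 kin.py
```

```text
[ 0.425   0.5198  0.4619  0.1568 -0.0014  0.0383] 0.2760959004380892
15 [(0.46, [0.1, 0.017], [-0.85, -1.15, 0.33]), (0.5, [0.07, 0.031], [-0.85, -1.15, 0.3]), (0.54, [0.048, 0.037], [-0.8, -1.15, 0.2]), (0.58, [0.048, 0.025], [-0.62, -1.15, -0.04]), (0.62, [0.043, 0.012], [-0.41, -1.15, -0.33])]
20 [(0.46, [0.091, 0.006], [-0.85, -1.15, 0.36]), (0.5, [0.062, 0.021], [-0.85, -1.15, 0.32]), (0.54, [0.037, 0.03], [-0.82, -1.15, 0.26]), (0.58, [0.034, 0.02], [-0.66, -1.15, 0.04]), (0.62, [0.027, 0.01], [-0.49, -1.15, -0.2])]
25 [(0.46, [0.083, -0.004], [-0.85, -1.15, 0.39]), (0.5, [0.055, 0.011], [-0.85, -1.15, 0.35]), (0.54, [0.027, 0.023], [-0.84, -1.15, 0.3]), (0.58, [0.022, 0.014], [-0.69, -1.15, 0.1]), (0.62, [0.014, 0.006], [-0.55, -1.15, -0.11])]
30 [(0.46, [0.074, -0.014], [-0.85, -1.15, 0.42]), (0.5, [0.047, 0.001], [-0.85, -1.15, 0.38]), (0.54, [0.018, 0.015], [-0.85, -1.15, 0.34]), (0.58, [0.011, 0.008], [-0.72, -1.15, 0.16]), (0.62, [0.002, 0.001], [-0.58, -1.15, -0.03])]
40 [(0.46, [0.043, -0.006], [-0.85, -1.05, 0.64]), (0.5, [0.024, -0.004], [-0.85, -1.1, 0.52]), (0.54, [0.002, -0.0], [-0.85, -1.13, 0.42]), (0.58, [0.0, -0.0], [-0.68, -1.07, 0.31]), (0.62, [-0.0, -0.0], [-0.53, -0.99, 0.24])]
50 [(0.46, [0.015, -0.001], [-0.85, -1.0, 0.78]), (0.5, [0.0, -0.0], [-0.83, -1.02, 0.68]), (0.54, [0.0, -0.0], [-0.68, -0.95, 0.6]), (0.58, [0.0, -0.0], [-0.54, -0.88, 0.53]), (0.62, [0.0, -0.0], [-0.41, -0.8, 0.48])]
60 [(0.46, [0.0, -0.0], [-0.75, -0.9, 0.9]), (0.5, [0.0, -0.0], [-0.62, -0.83, 0.83]), (0.54, [-0.0, -0.0], [-0.49, -0.76, 0.78]), (0.58, [0.0, -0.0], [-0.38, -0.69, 0.74]), (0.62, [-0.0, -0.0], [-0.27, -0.61, 0.71])]
```

```bash
python3 - <<'E'
from kin import *
for beta in (42,45,48,52,56,60,70):
    o=[]
    for z in (.01,.03,.05,.08,.12,.2):
        best=None
        for q2 in np.linspace(-.85,.8,400):
            # solve q3 for z
            q3=np.linspace(-1.15,1.24,800); q4=np.deg2rad(beta)-q2+q3
            P=fk(f.x,[q2,q3,q4]); ok=(abs(P[1]-z)<.003)&(q4<2.28)&(q4>-2.2)
            if ok.any(): m=P[0][ok].min(); best=m if best is None else min(best,m)
        o.append((z,best and round(best,3)))
    print(beta,o)
E
```

```text
42 [(0.01, np.float64(0.531)), (0.03, np.float64(0.534)), (0.05, np.float64(0.538)), (0.08, np.float64(0.541)), (0.12, np.float64(0.544)), (0.2, np.float64(0.539))]
45 [(0.01, np.float64(0.517)), (0.03, np.float64(0.52)), (0.05, np.float64(0.523)), (0.08, np.float64(0.526)), (0.12, np.float64(0.527)), (0.2, np.float64(0.519))]
48 [(0.01, np.float64(0.502)), (0.03, np.float64(0.505)), (0.05, np.float64(0.508)), (0.08, np.float64(0.509)), (0.12, np.float64(0.509)), (0.2, np.float64(0.498))]
52 [(0.01, np.float64(0.481)), (0.03, np.float64(0.483)), (0.05, np.float64(0.484)), (0.08, np.float64(0.485)), (0.12, np.float64(0.483)), (0.2, np.float64(0.469))]
56 [(0.01, np.float64(0.457)), (0.03, np.float64(0.458)), (0.05, np.float64(0.459)), (0.08, np.float64(0.458)), (0.12, np.float64(0.454)), (0.2, np.float64(0.437))]
60 [(0.01, np.float64(0.431)), (0.03, np.float64(0.431)), (0.05, np.float64(0.431)), (0.08, np.float64(0.429)), (0.12, np.float64(0.425)), (0.2, np.float64(0.405))]
70 [(0.01, np.float64(0.358)), (0.03, np.float64(0.358)), (0.05, np.float64(0.356)), (0.08, np.float64(0.352)), (0.12, np.float64(0.345)), (0.2, np.float64(0.319))]
```

Call:
send_rows:
  increments:
    - [[2, 0, 0, 0, 0.12, 0, 1], [3.6, 0, 0, 0, 0.24, 0, 1], [3.6, 0, 0, 0, 0.36, 0, 1], [3.6, 0, 0, 0, 0.4, 0, 1], [3.6, 0, 0, 0, 0.4, 0, 1], [3.6, 0, 0, 0, 0.4, 0, 1]]

```text
time_s: 14.32
position: [0.6563, 0.0362, 0.3129]
orientation: [-1.746, 1.803, -0.703]
wrist_force: [-0.3, -0.1, -2.6]
opening: 0.043
gripper_force: 60.4
```

```bash
python3 - <<'E'
from h import *
s=monitor.read_state(); M=R.from_rotvec(s["orientation"]).as_matrix(); print(s["qpos"].round(3),s["position"].round(4),M.round(3).tolist())
E
```

```text
[ 0.086 -0.411 -0.286  0.938 -0.065 -1.479] [0.6563 0.0362 0.3129] [[-0.025, -0.725, 0.689], [-1.0, 0.03, -0.005], [-0.017, -0.688, -0.725]]
```

Call:
send_rows:
  increments:
    - [[-3, -0.5, -3, 0, 0, 0, 1], [-6, -1, -6, 0, 0, 0, 1], [-9, -1.3, -9, 0, 0, 0, 1], [-12, -1.6, -12, 0, 0, 0, 1], [-12.1, -1.6, -15, 0, 0, 0, 1], [-12.1, -1.6, -18, 0, 0, 0, 1], [-12.1, -1.6, -21, 0, 0, 0, 1], [-12.1, -1.6, -23.5, 0, 0, 0, 1], [-12.1, -1.6, -25, 0, 0, 0, 1], [-12.1, -1.6, -26, 0, 0, 0, 1], [-12.1, -1.6, -26.8, 0, 0, 0, 1], [-12.1, -1.6, -26.8, 0, 0, 0, 1]]

```text
time_s: 15.32
position: [0.5342, 0.0203, 0.0427]
orientation: [-1.747, 1.803, -0.702]
wrist_force: [0.9, 0.3, -0.9]
opening: 0.042
gripper_force: 60.4
```

```bash
python3 disc.py; python3 - <<'E'
from h import *
P,ok,im=world("scene"); 
k=ok&(np.hypot(P[...,0]-.53,P[...,1]-.02)<.06)&(im.min(-1)>95)&(P[...,2]>.0); q=P[k]; print(len(q),q.min(0).round(3),q.max(0).round(3),np.percentile(q[:,2],[1,5]))
cv2.imwrite("pics/s6.png",cv2.resize(im[190:330,220:400,::-1],(770,600),interpolation=cv2.INTER_CUBIC))
E
```

```text
[ 0.069 -0.772 -1.007  0.578 -0.052 -1.491] [0.5342 0.0203 0.0427] z [ 0.688 -0.005 -0.725] y [-0.725  0.03  -0.688]
scene 682
{np.int64(-50): np.int64(8), np.int64(-46): np.int64(5), np.int64(-42): np.int64(0), np.int64(-38): np.int64(1), np.int64(-34): np.int64(0), np.int64(-30): np.int64(17), np.int64(-26): np.int64(11), np.int64(-22): np.int64(6), np.int64(-18): np.int64(2), np.int64(-14): np.int64(9), np.int64(-10): np.int64(48), np.int64(-6): np.int64(248), np.int64(-2): np.int64(247), np.int64(2): np.int64(24), np.int64(6): np.int64(0), np.int64(10): np.int64(0), np.int64(14): np.int64(0), np.int64(18): np.int64(0), np.int64(22): np.int64(0), np.int64(26): np.int64(0), np.int64(30): np.int64(0), np.int64(34): np.int64(0), np.int64(38): np.int64(0), np.int64(42): np.int64(0), np.int64(46): np.int64(0)}
disc face tool-x [-39.2  43.6] tool-z [-49.4  35.1] y -2.4
side 315
{np.int64(-50): np.int64(11), np.int64(-46): np.int64(7), np.int64(-42): np.int64(5), np.int64(-38): np.int64(3), np.int64(-34): np.int64(0), np.int64(-30): np.int64(13), np.int64(-26): np.int64(6), np.int64(-22): np.int64(9), np.int64(-18): np.int64(10), np.int64(-14): np.int64(9), np.int64(-10): np.int64(11), np.int64(-6): np.int64(139), np.int64(-2): np.int64(22), np.int64(2): np.int64(0), np.int64(6): np.int64(0), np.int64(10): np.int64(0), np.int64(14): np.int64(0), np.int64(18): np.int64(0), np.int64(22): np.int64(0), np.int64(26): np.int64(0), np.int64(30): np.int64(0), np.int64(34): np.int64(0), np.int64(38): np.int64(0), np.int64(42): np.int64(0), np.int64(46): np.int64(0)}
disc face tool-x [-42.   43.3] tool-z [-33.5  31.9] y -4.7
752 [ 0.471 -0.026  0.   ] [0.587 0.064 0.172] [0.00152211 0.00991606]
```

View pics/s6.png

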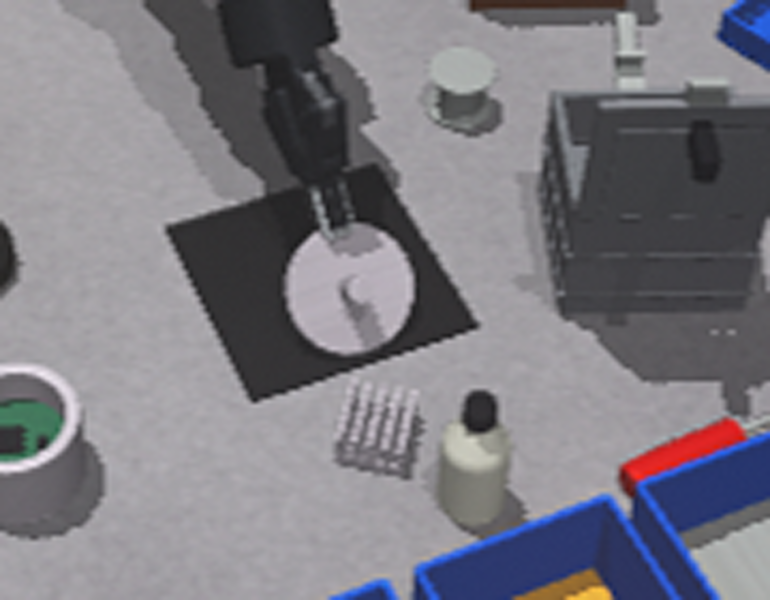

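The disc is held knob up over the mat, with its far edge about at the mat. I'll release it and retreat down and back.

Call:
send_rows:
  increments:
    - [[0, 0, -0.2, 0, 0, 0, 0.7], [0, 0, -0.2, 0, 0, 0, 0.7], [0, 0, -0.2, 0, 0, 0, 0.7], [-0.6, 0, -0.6, 0, 0.02, 0, 0.7], [-1.2, 0, -1.1, 0, 0.04, 0, 0.65], [-1.8, 0, -1.6, 0, 0.06, 0, 0.65], [-2.4, 0, -2, 0, 0.08, 0, 0.65], [-3.2, 0, -2.4, 0, 0.1, 0, 0.65], [-4, 0, -2.6, 0, 0.12, 0, 0.65], [-4.8, 0, -2.8, 0, 0.14, 0, 0.65], [-5.6, 0, -2.9, 0, 0.155, 0, 0.65], [-6.4, 0, -2.9, 0, 0.17, 0, 0.65], [-7, 0, -2.7, 0, 0.2, 0, 0.65], [-7.8, 0, -2, 0, 0.24, 0, 0.65], [-8.5, 0, -1, 0, 0.28, 0, 0.65], [-9, 0, 1, 0, 0.33, 0, 0.65], [-9, 0, 4, 0, 0.4, 0, 0.65], [-9, 0, 8, 0, 0.5, 0, 0.4], [-9, 0, 12, 0, 0.6, 0, 0.2]]

```text
time_s: 17.0
position: [0.4443, 0.0203, 0.1521]
orientation: [-2.095, 2.159, -0.197]
wrist_force: [0.0, 0.5, 0.1]
opening: 0.397
gripper_force: 0.0
```

```bash
cat > find.py <<'E'
from h import *
s=monitor.read_state(); M=R.from_rotvec(s["orientation"]).as_matrix(); print(s["time_s"],s["position"].round(4),M.round(3).tolist(),s["qpos"].round(2))
for n in ("scene","side"):
    snap(n); P,ok,im=world(n)
    k=ok&(np.hypot(P[...,0]-.5,P[...,1]-.02)<.13)&(im.min(-1)>95)&(P[...,2]>.007)&(P[...,2]<.05); q=P[k]
    f=q[(q[:,2]<.022)]; c,r=cv2.minEnclosingCircle((f[:,:2]*1000).astype(np.float32))
    kn=q[q[:,2]>.032]; print(n,len(f),"circ",np.round(c,1),round(r,1),"med",np.median(f,0).round(4),"knob",len(kn),(kn.min(0)+kn.max(0)).round(4)/2 if len(kn) else 0,q[:,2].max())
E
python3 find.py; python3 - <<'E'
from h import *
im=np.load("scene.npz")["im"]; cv2.imwrite("pics/s7.png",cv2.resize(im[190:330,220:400,::-1],(770,600),interpolation=cv2.INTER_CUBIC))
E
```

```text
17.0 [0.4443 0.0203 0.1521] [[-0.03, -0.983, 0.182], [-1.0, 0.03, -0.005], [-0.0, -0.182, -0.983]] [ 0.06 -0.38 -0.35  1.42 -0.02 -1.49]
scene 521 circ [554.2  16.1] 71.7 med [0.5332 0.0136 0.0134] knob 31 [0.52605 0.0196  0.0368 ] 0.041529327900601154
side 548 circ [515.7 -18.1] 120.1 med [0.5268 0.0197 0.0159] knob 29 [0.52555 0.01935 0.0379 ] 0.04375327338841739
```

View pics/s7.png

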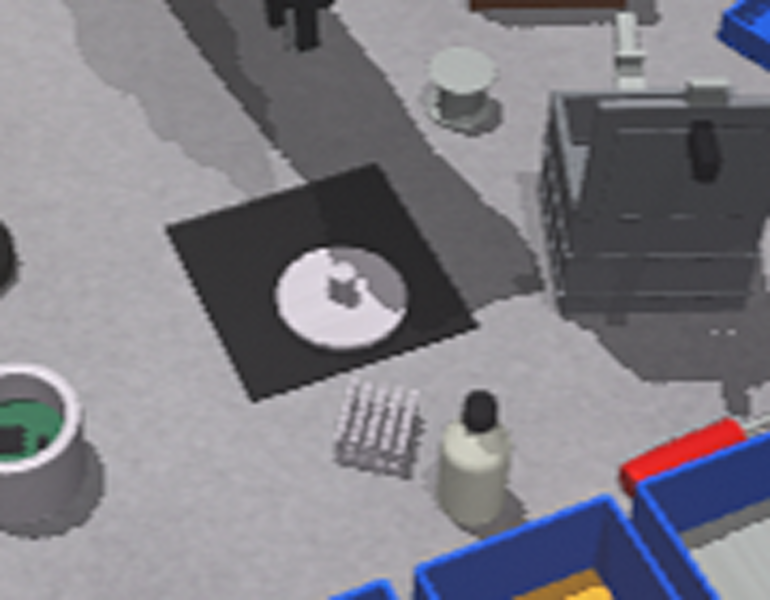

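The picture shows the cover lying flat on the mat, knob up, and clear of the fingers; the knob is at (345,285) in the crop. Both cameras put the knob at (0.526, 0.0195). Next I grasp it from above.

Call:
send_rows:
  increments:
    - [[2, 0, -1, 0, 0.06, 0, 0.2], [4.5, 0, -2, 0, 0.12, 0, 0.2], [7, -0.1, -3, 0, 0.183, 0, 0.2], [8.2, -0.1, -4, 0, 0.183, 0, 0.2], [8.2, -0.1, -7, 0, 0.183, 0, 0.2], [8.2, -0.1, -10, 0, 0.183, 0, 0.2], [8.2, -0.1, -12.5, 0, 0.183, 0, 0.2], [8.2, -0.1, -14.5, 0, 0.183, 0, 0.2], [8.2, -0.1, -15.6, 0, 0.183, 0, 0.2], [8.2, -0.1, -15.6, 0, 0.183, 0, 0.2], [8.2, -0.1, -15.6, 0, 0.183, 0, 0.2]]

```text
time_s: 18.02
position: [0.5266, 0.0193, -0.0058]
orientation: [2.187, -2.253, 0.008]
wrist_force: [-0.3, 0.1, 0.1]
opening: 0.396
gripper_force: 0.0
```

Call:
send_rows:
  increments:
    - [[0, 0, 0, 0, 0, 0, 1], [0, 0, 0, 0, 0, 0, 1], [0, 0, 0, 0, 0, 0, 1], [0, 0, 0, 0, 0, 0, 1], [0, 0, 0, 0, 0, 0, 1], [0, 0, 0, 0, 0, 0, 1], [0, 0, 3, 0, 0, 0, 1], [0, 0, 6, 0, 0, 0, 1], [0, 0, 9, 0, 0, 0, 1], [0, 0, 12, 0, 0, 0, 1], [0, 0, 12, 0, 0, 0, 1], [0, 0, 12, 0, 0, 0, 1]]

```text
time_s: 19.02
position: [0.5279, 0.0194, 0.1161]
orientation: [-2.187, 2.253, -0.013]
wrist_force: [0.4, -0.1, -1.2]
opening: 0.169
gripper_force: 59.3
```

```bash
python3 - <<'E'
from h import *
s=monitor.read_state(); p=s["position"]; print(p.round(4),R.from_rotvec(s["orientation"]).as_matrix().round(3).tolist(),s["opening"])
from scipy.optimize import minimize
for n in ("scene","side"):
    snap(n); P,ok,im=world(n)
    k=ok&(np.hypot(P[...,0]-p[0],P[...,1]-p[1])<.055)&(P[...,2]>.11)&(P[...,2]<.145)&(im.min(-1)>75); q=P[k]
    A=np.c_[q[:,:2],np.ones(len(q))]; w=np.ones(len(q),bool)
    for _ in range(5):
        c,*_=np.linalg.lstsq(A[w],q[w,2],rcond=None); w=abs(A@c-q[:,2])<.003
    e=q[w]; 
    # centre: fit circle R=45 enclosing
    g=minimize(lambda x:np.sum(np.maximum(0,np.hypot(*(e[:,:2]-x).T)-.045)**2)*1e6+np.sum(0*x),p[:2],method="Nelder-Mead")
    cc,r=cv2.minEnclosingCircle((e[:,:2]*1000).astype(np.float32))
    print(n,w.sum(),"slope",c[:2].round(3),"ztop@tcp",(c[0]*p[0]+c[1]*p[1]+c[2]).round(4),"ctr",g.x.round(4),np.round(cc,1),round(r,1))
    k=ok&(np.hypot(P[...,0]-.568,P[...,1]+.228)<.05)&(P[...,2]>.053)&(P[...,2]<.064); q=P[k]
    f=lambda x:np.hypot(q[:,0]-x[0],q[:,1]-x[1])
    r=minimize(lambda x:np.sum(np.minimum(np.maximum(0,np.abs(f(x)-.0385)-.0045),.01)),q[:,:2].mean(0),method="Nelder-Mead"); print("ring",r.x.round(4),r.fun.round(4),len(q),np.median(q[:,2]).round(4))
E
```

```text
[0.5279 0.0194 0.1161] [[-0.03, -1.0, 0.007], [-1.0, 0.03, -0.005], [0.005, -0.007, -1.0]] 0.16880995272609658
scene 439 slope [0.002 0.004] ztop@tcp 0.1336 ctr [0.5299 0.0183] [529.9  18.3] 46.2
ring [ 0.5687 -0.2274] 0.0174 262 0.0561
side 419 slope [ 0.    -0.003] ztop@tcp 0.1344 ctr [0.5259 0.0194] [525.7  19.4] 45.7
ring [ 0.5669 -0.2273] 0.0103 81 0.0588
```

Call:
send_rows:
  increments:
    - [[0.5, -3, 0, 0, 0, 0, 1], [1, -6.2, 0, 0, 0, 0, 1], [1.5, -9.4, 0, 0, 0, 0, 1], [2, -12.6, 0, 0, 0, 0, 1], [2.5, -15.8, 0, 0, 0, 0, 1], [3, -19, 0, 0, 0, 0, 1], [3.5, -22, 0, 0, 0, 0, 1], [3.9, -24.2, 0, 0, 0, 0, 1], [3.99, -24.65, 0, 0, 0, 0, 1], [3.99, -24.65, -1, 0, 0, 0, 1], [3.99, -24.65, -2.5, 0, 0, 0, 1], [3.99, -24.65, -4, 0, 0, 0, 1], [3.99, -24.65, -5, 0, 0, 0, 1], [3.99, -24.65, -5, 0, 0, 0, 1], [3.99, -24.65, -5, 0, 0, 0, 1]]

```text
time_s: 20.37
position: [0.566, -0.2261, 0.0629]
orientation: [2.188, -2.251, 0.006]
wrist_force: [-0.5, -0.5, -1.9]
opening: 0.166
gripper_force: 59.2
```

```bash
python3 - <<'E'
from h import *
s=monitor.read_state(); p=s["position"]; print(p.round(4),R.from_rotvec(s["orientation"]).as_matrix().round(3)[:,2],s["wrist_force"])
for n in ("scene","side"):
    snap(n); P,ok,im=world(n); rr=np.hypot(P[...,0]-p[0],P[...,1]-p[1])
    k=ok&(rr<.055)&(P[...,2]>.07)&(P[...,2]<.095)&(im.min(-1)>75); e=P[k]; e=e[abs(e[:,2]-np.median(e[:,2]))<.003]
    cc,r=cv2.minEnclosingCircle((e[:,:2]*1000).astype(np.float32)); print(n,"disc",np.round(cc,1),round(r,1),np.median(e[:,2]))
    for lo,hi in ((.015,.03),(.03,.045),(.045,.055)):
        k=ok&(rr<.06)&(P[...,2]>lo)&(P[...,2]<hi); q=P[k][:,:2]
        from scipy.optimize import least_squares
        g=least_squares(lambda x:np.hypot(*(q-x).T)-.043,p[:2],loss="soft_l1",f_scale=.001); print("  wall",lo,len(q),g.x.round(4),g.cost)
E
```

```text
[ 0.566  -0.2261  0.0629] [ 0.001 -0.004 -1.   ] [-0.54164206 -0.53149615 -1.92712767]
scene disc [ 566.5 -225.9] 46.1 0.08046121870576672
  wall 0.015 140 [ 0.5665 -0.2286] 0.0005727733875168464
  wall 0.03 120 [ 0.5667 -0.2275] 0.00039274919681177105
  wall 0.045 88 [ 0.5667 -0.2271] 0.00010594834267831398
side disc [ 566.  -227.1] 45.3 0.08461358278506947
  wall 0.015 79 [ 0.5672 -0.2298] 7.033630827250344e-05
  wall 0.03 115 [ 0.5678 -0.2304] 0.000945196874302391
  wall 0.045 45 [ 0.5673 -0.2297] 3.698273587683749e-05
```

Call:
send_rows:
  increments:
    - [[0.13, -0.15, 0, 0, 0, 0, 1], [0.13, -0.15, -0.5, 0, 0, 0, 1], [0.13, -0.15, -1, 0, 0, 0, 1], [0.13, -0.15, -1.4, 0, 0, 0, 1], [0.13, -0.15, -1.7, 0, 0, 0, 1], [0.13, -0.15, -1.9, 0, 0, 0, 1], [0.13, -0.15, -1.95, 0, 0, 0, 1], [0.13, -0.15, -1.95, 0, 0, 0, 1], [0.13, -0.15, -1.95, 0, 0, 0, 1]]

```text
time_s: 21.22
position: [0.5677, -0.2287, 0.0448]
orientation: [2.187, -2.253, 0.009]
wrist_force: [-3.3, 1.1, 5.3]
opening: 0.168
gripper_force: 59.9
```

Call:
send_rows:
  increments:
    - [[0, 0, -0.05, 0, 0, 0, 1], [0, 0, -0.05, 0, 0, 0, 1], [0, 0, -0.05, 0, 0, 0, 1]]

```text
time_s: 21.47
position: [0.5677, -0.2287, 0.0448]
orientation: [2.187, -2.253, 0.009]
wrist_force: [-6.1, 2.0, 8.6]
opening: 0.17
gripper_force: 60.3
```

```bash
cat > chk.py <<'E'
from h import *
s=monitor.read_state(); p=np.array([.5678,-.2278]); print(s["position"].round(4),s["wrist_force"].round(1))
for n in ("scene","side"):
    snap(n); P,ok,im=world(n); rr=np.hypot(P[...,0]-p[0],P[...,1]-p[1])
    k=ok&(rr<.055)&(P[...,2]>.052)&(P[...,2]<.075)&(im.min(-1)>75); q=P[k]; A=np.c_[q[:,:2]-p,np.ones(len(q))]; w=abs(q[:,2]-np.median(q[:,2]))<.004
    for _ in range(4): c,*_=np.linalg.lstsq(A[w],q[w,2],rcond=None); w=abs(A@c-q[:,2])<.002
    cc,r=cv2.minEnclosingCircle((q[w][:,:2]*1000).astype(np.float32)); print(n,"disc",np.round(cc,1),round(r,1),"slope",c[:2].round(3),"ztop",c[2].round(4))
    k=ok&(rr<.06)&(P[...,2]>.02)&(P[...,2]<.048); q=P[k][:,:2]
    from scipy.optimize import least_squares
    print("  wall",least_squares(lambda x:np.hypot(*(q-x).T)-.043,p,loss="soft_l1",f_scale=.001).x.round(4))
E
python3 chk.py
```

```text
[ 0.5677 -0.2287  0.0448] [-6.1  2.   8.6]
scene disc [ 569.3 -229. ] 45.5 slope [ 0.016 -0.011] ztop 0.0624
  wall [ 0.5671 -0.2281]
side disc [ 568.9 -228.8] 46.1 slope [-0.001 -0.005] ztop 0.0651
  wall [ 0.5676 -0.2297]
```

Call:
send_rows:
  increments:
    - [[0, 0, 0, 0, 0, 0, 0.6], [0, 0, 0, 0, 0, 0, 0.3], [0, 0, 0, 0, 0, 0, 0.1], [0, 0, 0, 0, 0, 0, 0.1], [0, 0, 0, 0, 0, 0, 0.1], [0, 0, 1, 0, 0, 0, 0.1], [0, 0, 3, 0, 0, 0, 0.1], [0, 0, 6, 0, 0, 0, 0.1], [0, 0, 9, 0, 0, 0, 0.1], [-3, 0, 12, 0, 0, 0, 0.1], [-6, 0, 14, 0, 0, 0, 0.1], [-9, 0, 14, 0, 0, 0, 0.1], [-12, 0, 14, 0, 0, 0, 0.1], [-12, 0, 14, 0, 0, 0, 0.1], [-12, 0, 14, 0, 0, 0, 0.1]]

```text
time_s: 22.82
position: [0.4472, -0.2289, 0.1854]
orientation: [2.186, -2.254, 0.012]
wrist_force: [-0.1, -0.4, 0.9]
opening: 0.447
gripper_force: 0.0
```

```bash
python3 chk.py; python3 - <<'E'
from h import *
P,ok,im=world("side"); t=np.deg2rad(-21.7); ex=np.array([np.cos(t),np.sin(t)]); ey=np.array([-ex[1],ex[0]])
q=P[...,:2]-([.55,.24]+.0112*ex-.0008*ey); X=q@ex*1000; Y=q@ey*1000; Z=P[...,2]*1000
m=ok&(abs(Y)<60)&(X>40)&(X<110)
for z in (120,180): print("lid",z,np.median(X[m&(abs(Z-z)<8)]))
m=ok&(abs(Y)<8)&(X<-75)&(X>-160)&(Z>40)&(Z<170)
for x in (-90,-110,-130,-145): k=m&(abs(X-x)<8); print("latch",x,k.sum(),np.median(Z[k]) if k.any() else 0)
E
```

```text
[ 0.4472 -0.2289  0.1854] [-0.1 -0.4  0.9]
scene disc [ 570.  -228.4] 45.5 slope [0.002 0.001] ztop 0.0626
  wall [ 0.5667 -0.2279]
side disc [ 567.8 -228.6] 46.0 slope [-0.001 -0.007] ztop 0.0652
  wall [ 0.5677 -0.2299]
lid 120 60.420522902736494
lid 180 67.00547980584179
latch -90 13 77.00195800308008
latch -110 42 93.22486349675034
latch -130 35 101.80579186215965
latch -145 15 103.21180450935519
```

```bash
python3 -c "
from workcell import job; print(job.close_job())"
```

```text
the job is handed in; nothing more can be done
None
```

I handed the job in at about 23 s: by my last camera check the cover sits level and seated on the housing, the latch is out and the lid open at about 1.7 rad; the hand-in returned no verdict.

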